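Eject a spent filter cartridge from a bench sampler

ROBOT

A 7-joint arm with a two-finger parallel gripper is mounted at the origin on the work surface. World frame = base frame: x ahead of the robot, y to its left, z up, the work surface at z = 0. Lengths are in m, angles in rad, forces in N, time in s.
With the tool pointing down it reaches from about 0.4 to 0.9 m from the base axis. Payload 5.6 kg.
Tool frame: the origin (TCP) lies midway between the tips of the shut fingers; the grasp point (between the pads) lies 19 mm behind it; y points along the fingers, z is the direction in which the jaws open and shut, and the axes are right-handed (so a half turn about y gives the same grasp; the last joint's range is limited). The gripper opens to 92 mm and grips with 3 to 60 N. Pads are 20 mm wide; open, the fingers measure 128 mm over their backs; the gripper's body (75 mm by 189 mm) begins 69 mm behind the grasp point.
Start: joints at [-1.236, 0.468, -0.012, 1.603, 0.006, 1.071, -0.056], TCP at [0.24, 0.604, 0.188] pointing down, gripper open.
Joint ranges: [-2.53, 2.53], [-0.31, 2.02], [-1.57, 1.55], [0.28, 2.44], [-1.29, 4.43], [0.15, 1.84], [-2.92, 2.92]. Speed limits (rad/s): [2.57, 2.57, 3.14, 3.14, 3.14, 3.14, 3.14].

INTERFACE

Orientations are given as a 3x3 rotation matrix whose columns are the frame's x, y, z axes.
In Python, from station import env, effector, solver, viewer, workorder, search_frame, tip_of gives the robot as it stands. Calls block until the motion is done:
- env.reach(position, orientation): joint-space move of the TCP to a pose.
- env.movel(position, frame=None, rate=0.15): straight line of the TCP; frame=None keeps the orientation; rate is the mean speed in m/s.
- env.goto_joints(angles): joint-space move.
- effector.release() and effector.grasp(squeeze=None): open the fingers fully, or close them until they stop; squeeze is the grip in N (None keeps the last).
- env.pause(seconds).
- solver.inverse_kinematics(position, orientation): joint angles nearest the present ones, or None.
- env.sense(): the state.
- viewer.read_camera(name): name is "scene" or "side" or "wrist"; returns (picture, depth): 420x560x3 uint8, red, green, blue; 420x560 float32, m along the optical axis (not along the pixel's ray), 0 where there is no reading.
- viewer.camera_info(name): a dict with "intrinsics" (3x3 intrinsics, pixels), "eye" and "rotation" of the camera in the world; the wrist camera has in their place "T_tool_cam" (4x4, takes a point from camera to tool coordinates, whose origin is the TCP and whose axes are the tool frame's). Camera axes: x right, y up, looking along -z (the intrinsics and any distortion apply to the point x, -y, -z); pixel columns grow to the right and rows downward; lengths in m; the calibration is good to about 2 mm. A picture is of the moment at which its call begins: read the wrist's pose just before it. camera_info takes no time and is no camera call.
A pose or a line that the arm cannot do raises env.PlanningError and nothing moves.
- workorder.finish_job(): hands the job in, once; it reports no verdict.
Trained networks look in the newest picture that a camera, given by its name, has taken for a name from the list of things; names that differ only in an ending like _2 or _b are one class to them, and where a whole thing is asked for, a point or a joint stands for the part that bears it (a point fixed in the world has none). Each returns a list of dicts, best first, with "score" (0 to 1); they miss things now and then, are a little off and sometimes report something else, mostly with a low value. They report only what shows in the picture. A call takes as long as a camera call. They do not tell look-alikes from the thing itself.
- search_frame(camera, name): "at" ([x, y, z] in m, in world coordinates, good to about 4 mm: the middle of the surface that is visible of it).
- tip_of(camera, name): "at" ([x, y, z] in m, in world coordinates, good to about 4 mm: a listed point, or the origin of a listed thing).
The state is a dict: "t": time; "joint_positions": joint angles; "joint_velocities": joint speeds; "tau": joint torques, N m; "ee_pos": TCP position; "tcp_rot": TCP orientation; "wrist_force": force on the tool from outside, world axes, zero at the start; "moment": the same for the moment, N m; "gripper_width": finger opening in m.
Only numpy, scipy, OpenCV 4.12 (cv2) and the standard library are available. Lean on these libraries where they do the work, as an engineer would, in place of code of your own. Each camera call takes 0.05 s, during which the arm holds its last target. There are 200 camera calls.

TASK

Pull the sampler's chassis out by its handle until it locks and let go. Take the push rod from its stand, drive the spent cartridge through the bore with it so that it drops into the yellow pan, and lay the rod back on its two rests the way it lay. Then press the red release so that the chassis runs fully home, leaving the stack of three culture dishes undisturbed.

Things in the scene. Friction and masses are not known exactly. Their poses are not given: they have to be found in the camera images.
- housing: White bench sampler housing, fixed to the bench: 260 wide (y) x 260 deep (x), top 140 mm above the bench. Origin on the bench at the middle of its front lower edge; x points into the housing (away from the robot), y along its front, z up. The chassis comes out of a slot in the middle of the front, along -x.
- chassis (a joint): Travel of the chassis out of the housing (along the housing's -x), m: 0 fully home, latches at 0.150, hard stop at 0.162. Return spring (3 N at home, 5.3 N out) and damper (30 N per m/s) draw it back unless latched; pulling takes up to about 12 N at 0.1 m/s. To latch, pull past 0.153; let go, it then rests at 0.150. When released it runs home by itself in about 2 s.
- handle (a point): Middle of the chassis handle: a level steel bar, 12 mm thick and 86 mm long along the housing's y, its axis 45 mm in front of the chassis's grey front panel (94 wide, top 128 mm above the bench), 105 mm above the bench, free above and below. Moves with the chassis.
- bore (a point): Centre of the bore in the holder, a blue block on the chassis, 58 (x) x 84 (y) x 58 mm high, 115 mm behind the handle; moves with the chassis, axes parallel to the housing's. The bore runs right through along y, 33 mm diameter, axis 95 mm above the bench, ends at y = -42 and +42 mm. With the chassis locked it is 90 mm in front of the housing's front and open at both ends.
- cartridge: Spent filter cartridge: white cylinder with orange bands, 30 mm diameter, 70 mm long, 85 to 170 g, lying inside the bore. Origin at its centre, y along its axis. A spring pad in the roof of the bore presses on it (about 5 N), so pushing it takes roughly 4 to 12 N.
- pan: Yellow open discard pan fixed to the bench: 120 (x) x 130 (y) x 50 mm high, walls and floor 4 mm. Origin at the centre of its underside. It stands on one side of the drawn-out chassis (+y or -y of the housing, varies), its near wall about 13 mm from that end of the bore; the cartridge has to leave there. On the other side lies a blue flat mat, 2 mm thick.
- rod: Push rod, 200 mm long, 110 g: green square handle 22 x 22 x 50 mm, then an aluminium shaft 16 mm diameter, 150 mm long. Origin at the handle's centre, x along the rod to the tip (tip at +175 mm), centre of mass about 80 mm from the origin. It starts level on the stand, tip away from the robot, axis 42 mm above the bench. Grip it across the handle from above; the handle is free on all sides.
- rod_tip (a point): Centre of the flat end of the rod's shaft.
- stand: Fixed stand for the rod, left or right of the instrument (varies): a grey base plate 8 mm thick, 170 x 50 mm, from x = -15 to +155 mm, with two white V rests, 12 mm thick and 49 mm high over the bench, at x = 47 and x = 140 mm, that carry the shaft. Origin on the bench under the handle's centre; x along the rod towards its tip.
- rest (a point): Where the origin of the rod (handle centre) is when it lies on the stand: 42 mm above the stand's origin.
- release_top (a point): Middle of the top of the red release button on the housing's roof, diameter 30 mm, standing 14 mm above the roof (154 mm above the bench). It is pressed straight down.
- release (a joint): How far the release button is down in m: 0 up, 0.010 fully down (1.3 N at the top, 4.5 N at the bottom); it springs back. The latch lets go at about 0.004 to 0.007.
- dish_a0: Bottom dish of the loose stack of three culture dishes in front of the instrument, on the side opposite the rod's stand; each 90 mm diameter and 14.5 mm high (stack 43.5 mm). Origin under its centre.
- dish_a2: Top dish of that stack.
Not all that is in view belongs to the job. There is more than one size of the pan; the one meant has the size given above.

How it is judged:
By the outcome, as a careful person would: the job done as asked, in the order asked, and still so for the second after the job is handed in, with the robot touching nothing.
It also fails if it takes over 72 s, if anything falls off the work surface, if the arm or the gripper's body presses on something with over 40 N, if the wrist force passes 120 N, or if a joint passes its speed limit or range.

## Working session

There is one attempt and no reset: what is moved stays moved. The work goes in short steps, each a Python script; the robot and the scene stay as the last script left them, time stands still between calls to the robot, and variables do not carry over. Pictures are saved under pics/ and viewed, about 8 in all and at most 12, crops included, and the job is handed in when it is done.

```bash
ls; mkdir -p pics; cat > h.py <<'E'
import numpy as np, cv2
from station import env, effector, solver, viewer, workorder, search_frame, tip_of
def snap(cam, fn=None):
    s=env.sense(); p,d=viewer.read_camera(cam)
    if fn: cv2.imwrite('pics/'+fn, p[:,:,::-1])
    return s,p,d
def campose(cam,s):
    ci=viewer.camera_info(cam)
    if 'eye' in ci: return np.array(ci['intrinsics']),np.array(ci['eye']),np.array(ci['rotation']),ci
    T=np.eye(4);T[:3,:3]=s['tcp_rot'];T[:3,3]=s['ee_pos'];T=T@np.array(ci['T_tool_cam'])
    return np.array(ci['intrinsics']),T[:3,3],T[:3,:3],ci
def cloud(cam,s,d):
    K,e,R,ci=campose(cam,s)
    v,u=np.indices(d.shape)
    P=np.stack([(u-K[0,2])/K[0,0]*d,-(v-K[1,2])/K[1,1]*d,-d],-1)
    W=P@R.T+e; W[d<=0]=np.nan
    return W
E
python3 - <<'E'
from h import *
for c in ['scene','side']:
    s,p,d=snap(c,c+'0.png'); print(c,{k:(np.round(v,3).tolist() if not isinstance(v,(str,dict)) else v) for k,v in viewer.camera_info(c).items()})
    W=cloud(c,s,d); np.save(c+'W.npy',W); np.save(c+'P.npy',p)
    for n in ['housing','handle','bore','pan','rod','rod_tip','rest','stand','release_top','dish_a0','dish_a2','cartridge']:
        print(n,[(np.round(r['at'],3).tolist(),round(r['score'],2)) for r in tip_of(c,n)[:3]])
s=env.sense();print(s); print(viewer.camera_info('wrist'))
E
```

```text
pics
scene {'intrinsics': [[389.072, 0.0, 270.651], [0.0, 389.072, 206.44], [0.0, 0.0, 1.0]], 'eye': [1.037, 0.232, 0.811], 'rotation': [[-0.408, -0.691, 0.596], [0.913, -0.302, 0.275], [-0.01, 0.657, 0.754]]}
housing [([0.646, 0.042, 0.0], 0.71)]
handle []
bore []
pan [([0.678, -0.251, 0.003], 0.73), ([0.219, 0.306, -0.004], 0.72), ([0.557, -0.074, 0.001], 0.69)]
rod [([0.425, -0.353, 0.038], 0.94)]
rod_tip []
rest [([0.425, -0.35, 0.037], 0.56)]
stand [([0.59, 0.044, 0.103], 0.63), ([0.424, -0.352, 0.001], 0.55)]
release_top [([0.688, 0.127, 0.152], 0.75)]
dish_a0 [([0.439, 0.351, 0.029], 0.66), ([0.439, 0.352, -0.006], 0.57)]
dish_a2 [([0.439, 0.351, 0.029], 0.66), ([0.439, 0.352, -0.006], 0.57)]
cartridge [([0.426, -0.351, 0.041], 0.35)]
side {'intrinsics': [[385.4, 0.0, 283.111], [0.0, 385.4, 210.928], [0.0, 0.0, 1.0]], 'eye': [0.398, -0.902, 0.715], 'rotation': [[0.995, 0.074, -0.065], [-0.096, 0.558, -0.825], [-0.025, 0.827, 0.562]]}
housing [([0.648, 0.038, -0.002], 0.9)]
handle [([0.593, 0.042, 0.105], 0.74)]
bore []
pan [([0.673, -0.253, -0.002], 0.86), ([0.216, 0.308, -0.0
[... 1180 characters left out ...]
6861274e-05]]), 'wrist_force': array([ 0.63832316, -0.05177073, -0.24435113]), 'moment': array([ 0.004732  , -0.01574718, -0.01855413]), 'gripper_width': 0.09183312799905964}
{'intrinsics': array([[295.64926619,   0.        , 276.91109058],
       [  0.        , 295.64926619, 208.50023559],
       [  0.        ,   0.        ,   1.        ]]), 'T_tool_cam': array([[-2.49364555e-03, -9.65083813e-01, -2.61929410e-01,
        -7.35475384e-02],
       [-2.26251923e-04,  2.61930762e-01, -9.65086641e-01,
        -1.96915931e-01],
       [ 9.99996865e-01, -2.34732197e-03, -8.71514546e-04,
        -9.39142452e-04],
       [ 0.00000000e+00,  0.00000000e+00,  0.00000000e+00,
         1.00000000e+00]])}
```

```bash
python3 -c "
import cv2,numpy as np
a=cv2.imread('pics/scene0.png');b=cv2.imread('pics/side0.png')
cv2.imwrite('pics/both.png',cv2.resize(np.vstack([a,b]),None,fx=0.71,fy=0.71))"
```

```text
(no output)
```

View pics/side0.png

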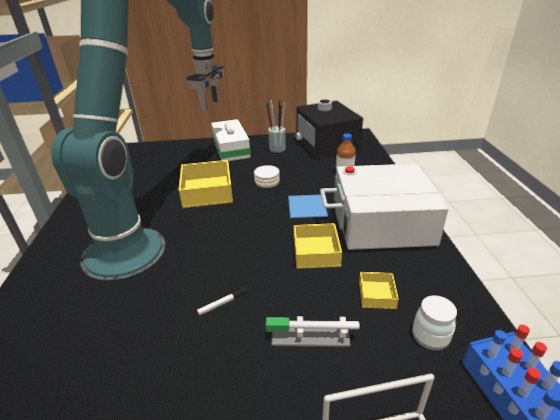

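View pics/scene0.png

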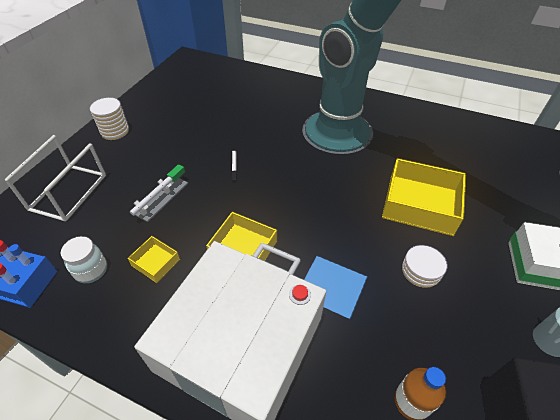

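The target pan (~0.557, -0.072, about 120×130) is on the housing's -y side, so the rod must enter from +y (mat side). The rod's stand is to the right and the dishes are to the left. Next I'll refine the poses from the depth clouds.

```bash
python3 - <<'E'
import numpy as np,cv2
for c in ['scene','side']:
    W=np.load(c+'W.npy');P=np.load(c+'P.npy').astype(int);r,g,b=P[...,0],P[...,1],P[...,2]
    z=W[...,2];x=W[...,0];y=W[...,1]
    def rep(n,m):
        q=W[m]; 
        if len(q)<10: print(c,n,len(q));return
        R=cv2.minAreaRect(q[:,:2].astype(np.float32)*1000)
        print(c,n,len(q),'rect',np.round(R[0],1),np.round(R[1],1),round(R[2],2),'zmed',np.round(np.median(z[m]),4),'z98',np.round(np.percentile(q[:,2],98),4),'mean',np.round(q.mean(0),4))
    wht=(abs(r-b)<40)
    rep('roof',(z>.132)&(z<.146)&(x>.6)&(x<1)&(abs(y)<.25)&wht)
    rep('handle bar',(z>.095)&(z<.125)&(x>.56)&(x<.615)&(abs(y-.04)<.09)&wht)
    rep('green',(g>r+40)&(g>b+30)&(z>.01)&(z<.07)&(x<.5)&(y<-.3)&(y>-.42))
    rep('shaft',(r>120)&wht&(z>.044)&(z<.07)&(x>.44)&(x<.63)&(y<-.3)&(y>-.42))
    rep('shafttop',(r>120)&wht&(z>.047)&(z<.056)&(x>.45)&(x<.62)&(y<-.3)&(y>-.42))
    rep('red',(r>g+80)&(r>b+80)&(z>.14)&(z<.17)&(x>.6)&(x<.8))
    rep('pan',(r>b+60)&(g>b+50)&(z>.035)&(z<.06)&(x>.48)&(x<.64)&(y<.03)&(y>-.16))
    rep('dishes',(z>.03)&(z<.06)&(x>.38)&(x<.5)&(y>.29)&(y<.41))
    m=(r>120)&wht&(z>.044)&(z<.07)&(x>.46)&(x<.62)&(y<-.3)&(y>-.42)
    print('rod fit', cv2.fitLine(W[m][:,:2].astype(np.float32),cv2.DIST_HUBER,0,.01,.01).ravel())
E
```

```text
scene roof 19031 rect [777.2  34.9] [259.9 261.4] 86.54 zmed 0.14 z98 0.1425 mean [0.794  0.0411 0.1399]
scene handle bar 287 rect [602.   45.9] [96.  27.9] 88.51 zmed 0.1096 z98 0.1127 mean [0.598  0.0457 0.1092]
scene green 155 rect [ 422.4 -348.2] [24.6 51.3] 83.49 zmed 0.052 z98 0.0558 mean [ 0.4242 -0.3444  0.0491]
scene shaft 279 rect [ 520.5 -361.4] [ 41.1 150.8] 82.06 zmed 0.0483 z98 0.052 mean [ 0.5226 -0.3593  0.0481]
scene shafttop 182 rect [ 522.9 -360.5] [ 34.4 146.1] 80.65 zmed 0.0495 z98 0.052 mean [ 0.5267 -0.3605  0.0494]
scene red 167 rect [688. 129.] [28.5 27.4] 22.38 zmed 0.1539 z98 0.1562 mean [0.6883 0.1283 0.1539]
scene pan 439 rect [553.2 -70.9] [132.  121.1] 87.41 zmed 0.0459 z98 0.0515 mean [ 0.5252 -0.0779  0.0451]
scene dishes 1162 rect [439.8 349.6] [93.2 91.6] 3.67 zmed 0.0432 z98 0.0459 mean [0.4435 0.3496 0.0427]
rod fit [ 0.9915667 -0.1295972  0.5400061 -0.3609252]
side roof 4341 rect [779.4  33.4] [264.3 262.6] 86.42 zmed 0.1407 z98 0.1431 mean [0.7768 0.0128 0.1405]
side handle bar 125 rect [601.1  43.9] [99.2 28.1] 88.89 zmed 0.1103 z98 0.1135 mean [0.5984 0.0353 0.1095]
side green 311 rect [ 422.1 -349.5] [22.8 49.6] 81.94 zmed 0.0523 z98 0.0556 mean [ 0.421  -0.3528  0.0491]
side shaft 476 rect [ 521.1 -362.1] [ 39.7 149.9] 83.1 zmed 0.0486 z98 0.0522 mean [ 0.5204 -0.3639  0.0484]
side shafttop 333 rect [ 523.3 -361.8] [ 37.8 145.6] 83.39 zmed 0.0495 z98 0.0523 mean [ 0.5233 -0.3635  0.0495]
side red 53 rect [689.  126.4] [29.3 24.3] 76.63 zmed 0.1535 z98 0.1566 mean [0.687  0.1229 0.1525]
side pan 548 rect [554.8 -70.9] [135.2 120.2] 86.69 zmed 0.0456 z98 0.0526 mean [ 0.5568 -0.0768  0.0448]
side dishes 315 rect [441.3 349.6] [89.6 94.1] 3.14 zmed 0.0442 z98 0.0478 mean [0.4408 0.341  0.043 ]
rod fit [ 0.9923377  -0.12355541  0.5262728  -0.3645671 ]
```

```bash
cat >> h.py <<'E'
yaw=np.deg2rad(-3.5); ex=np.array([np.cos(yaw),np.sin(yaw),0]); ey=np.array([-np.sin(yaw),np.cos(yaw),0]); ez=np.array([0,0,1.])
H=np.array([.648,.0424,0]); hand0=H-.055*ex; bore=H-.09*ex+.095*ez; button=np.array([.688,.128,.154])
ryaw=np.deg2rad(-7.3); rx=np.array([np.cos(ryaw),np.sin(ryaw),0]); ry=np.array([-np.sin(ryaw),np.cos(ryaw),0]); rest=np.array([.4235,-.3495,.042])
def down(z):
    z=np.asarray(z,float); y=-ez; return np.stack([np.cross(y,z),y,z],1)
E
python3 - <<'E'
from h import *
def t(n,p,R):
    q=solver.inverse_kinematics(p,R); print(n,None if q is None else np.round(q,2))
for s in (1,-1):
    R=down(s*ex)
    for tr in (0,.15,.165): t(f'pull {s} {tr}',hand0+[0,0,.086]-(.04+tr)*ex,R)
    t(f'pre {s}',hand0+[0,0,.2]-.031*ex,R)
    R=down(s*ry); t(f'rod {s}',rest+[0,0,-.019],R); t(f'rodup {s}',rest+[0,0,.2],R)
    # rod x -> -ey
    R=down(s*ex); t(f'push0 {s}',bore+ey*(.07+.175)-.019*ez,R); t(f'push1 {s}',bore+ey*(-.05+.175)-.019*ez,R);t(f'pushup {s}',bore+ey*(.07+.175)+.15*ez,R)
    for a in (ex,ey): t(f'btn {s}',button,down(s*a))
E
```

```text
pull 1 0 [-0.56  0.47  0.52  1.95 -0.32  0.8   0.08]
pull 1 0.15 [-0.65  0.23  0.48  2.28 -0.17  0.67 -0.11]
pull 1 0.165 [-0.66  0.2   0.47  2.31 -0.15  0.66 -0.14]
pre 1 [-0.6   0.33  0.57  1.84 -0.21  1.03 -0.01]
rod 1 [ 0.11  0.62  0.68  2.   -0.58  0.73  2.59]
rodup 1 [-0.15  0.33  0.97  1.84 -0.3   1.13  2.37]
push0 1 [-0.76  0.59  0.33  1.72 -0.24  0.87 -0.39]
push1 1 [-0.69  0.53  0.45  1.86 -0.31  0.82 -0.15]
pushup 1 [-0.8   0.42  0.38  1.58 -0.16  1.18 -0.45]
btn 1 [-0.58  0.62  0.52  1.52 -0.34  1.09 -0.04]
btn 1 [-0.37  0.58  0.2   1.51 -0.13  1.06  1.37]
pull -1 0 [-0.08  0.44 -0.09  1.92  0.05  0.79  2.89]
pull -1 0.15 [-0.23  0.22  0.01  2.25 -0.    0.67  2.86]
pull -1 0.165 [-0.25  0.2   0.02  2.29 -0.01  0.66  2.85]
pre -1 [ 0.75  0.71 -1.32  1.75  0.73  1.27  2.34]
rod -1 [ 0.17  0.59  0.59  1.99 -0.5   0.7  -0.63]
rodup -1 [-0.23  0.38  1.1   1.84 -0.37  1.15 -0.7 ]
push0 -1 [-0.32  0.6  -0.28  1.69  0.2   0.88  2.4 ]
push1 -1 [-0.19  0.52 -0.22  1.83  0.15  0.81  2.6 ]
pushup -1 [-0.37  0.42 -0.21  1.55  0.09  1.18  2.48]
btn -1 [-0.13  0.59 -0.15  1.49  0.1   1.07  2.78]
btn -1 [-0.68  0.66  0.69  1.53 -0.45  1.11 -1.53]
```

```bash
python3 - <<'E'
from h import *
R=down(ex)
env.reach(hand0-.031*ex+.22*ez,R)
env.movel(hand0-.031*ex+.15*ez)
snap('wrist','w1.png'); 
for n in ['handle']: print(n,[(np.round(r['at'],3).tolist(),round(r['score'],2)) for r in tip_of('wrist',n)[:2]])
s=env.sense(); print(hand0,s['ee_pos'],s['t'],s['wrist_force'])
E
```

```text
handle [([0.597, 0.047, 0.108], 0.73)]
[0.59310259 0.04575767 0.        ] [0.56316392 0.04778424 0.1511844 ] 4.3167 [0.21986507 0.15450587 0.42466137]
```

View pics/w1.png

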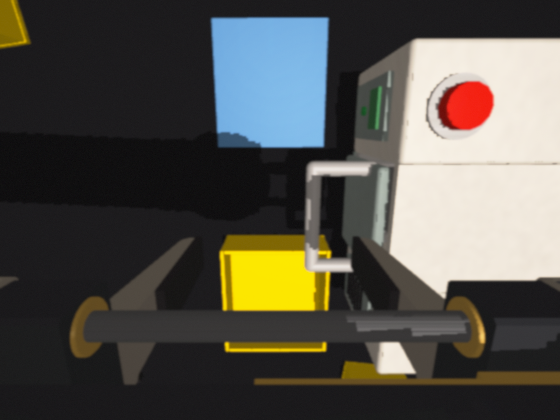

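The bar (col 313, rows 165–268) lies between the open fingers. The far finger tip (col ~370) is between the bar and the panel, so I can hook and pull.

```bash
python3 - <<'E'
from h import *
h=hand0+.001*ex
f=lambda: (np.round(env.sense()['wrist_force'],1), round(env.sense()['t'],2))
env.movel(h-.031*ex+.12*ez); print(f())
if np.abs(env.sense()['wrist_force']).max()<6:
    env.movel(h-.031*ex+.086*ez); print(f())
    env.movel(h-(.155+.04)*ex+.086*ez,rate=.08); print('155',f(),env.sense()['gripper_width'])
    for k in range(6):
        if env.sense()['wrist_force']@ex>14: break
        env.movel(h-(.1565+.0015*k+.04)*ex+.086*ez,rate=.03); print(k,f())
E
```

```text
(array([ 0.2, -0.2,  0. ]), 4.67)
(array([-0.7,  0.4,  1.1]), 5.04)
155 (array([ 0.5, -0.6, -0.1]), 7.24) 0.09215565653071003
0 (array([-0.1,  0.2, -0.2]), 7.49)
1 (array([ 0.2, -0.1, -0.6]), 7.74)
2 (array([ 0.2,  0.4, -0.1]), 7.99)
3 (array([-0.1,  0.1, -0.8]), 8.24)
4 (array([-0.7, -0.8,  0.5]), 8.49)
5 (array([-0.2, -0.6, -0.5]), 8.74)
```

```bash
python3 - <<'E'
from h import *
s,p,d=snap('side'); cv2.imwrite('pics/s1.png',cv2.resize(p[120:300,200:460,::-1],None,fx=2.5,fy=2.5))
print([(np.round(r['at'],3).tolist(),round(r['score'],2)) for r in tip_of('side','handle')], env.sense()['ee_pos'])
s,p,d=snap('scene'); print([(np.round(r['at'],3).tolist(),round(r['score'],2)) for r in tip_of('scene','handle')])
E
```

```text
[([0.595, 0.043, 0.103], 0.79)] [0.39050582 0.05817348 0.08602059]
[([0.594, 0.045, 0.1], 0.98)]
```

View pics/s1.png

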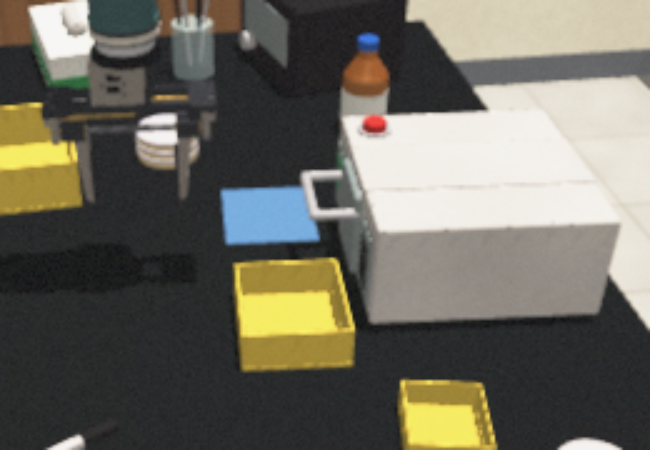

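The finger did not drag the bar: the chassis is still at home and the arm felt no load. A tilted grasp with the jaws above and below the bar avoids this and also clears the panel when opening, so I'll check that it is reachable.

```bash
cat >> h.py <<'E'
def tilt(a,s=1):  # a: angle from vertical towards +ex (deg)
    a=np.deg2rad(a); y=np.sin(a)*ex-np.cos(a)*ez; z=s*(np.cos(a)*ex+np.sin(a)*ez)
    return np.stack([np.cross(y,z),y,z],1)
E
python3 - <<'E'
from h import *
for s in (1,-1):
  for a in (50,55,60,65,70):
    R=tilt(a,s); y=R[:,1]
    o=[]
    for back,tr in ((.09,0),(0,0),(0,.08),(0,.157),(.06,.15)):
        g=hand0+.105*ez-tr*ex-back*y; q=solver.inverse_kinematics(g+.019*y,R); o.append(None if q is None else np.round(q,2).tolist())
    print(s,a,*o,sep='\n ')
print(np.round(env.sense()['joint_positions'],2))
E
```

```text
1
 50
 None
 None
 None
 None
 None
1
 55
 None
 None
 None
 None
 None
1
 60
 None
 None
 None
 None
 None
1
 65
 None
 None
 None
 None
 None
1
 70
 None
 None
 None
 None
 None
-1
 50
 None
 None
 None
 None
 None
-1
 55
 None
 None
 None
 None
 None
-1
 60
 None
 None
 None
 None
 None
-1
 65
 None
 None
 None
 None
 None
-1
 70
 None
 None
 None
 None
 None
[-0.73  0.21  0.55  2.31 -0.18  0.66 -0.1 ]
```

```bash
python3 - <<'E'
from h import *
h=hand0+.001*ex
f=lambda: (np.round(env.sense()['wrist_force'],1).tolist(), np.round(env.sense()['ee_pos'],4).tolist(),round(env.sense()['gripper_width'],4),round(env.sense()['t'],2))
hp=lambda: print('  handle',[np.round(r['at'],3).tolist() for r in tip_of('side','handle')[:1]])
env.movel(h-.17*ex+.15*ez,rate=.25);env.movel(h-.031*ex+.15*ez,rate=.25)
env.movel(h-.031*ex+.086*ez); print(f())
snap('side');hp()
s,p,d=snap('wrist','w2.png')
for a in (.012,.03,.05):
    env.movel(h-(.031+a)*ex+.086*ez,rate=.08); print(a,f()); snap('side');hp()
snap('wrist','w3.png')
cv2.imwrite('pics/w23.png',cv2.resize(np.hstack([cv2.imread('pics/w2.png'),cv2.imread('pics/w3.png')]),None,fx=.71,fy=.71))
E
```

```text
([0.2, 0.5, 0.1], [0.563, 0.0476, 0.0865], 0.0917, 10.67)
  handle [[0.592, 0.044, 0.101]]
0.012 ([0.7, -0.3, -0.3], [0.5512, 0.0486, 0.0865], 0.0917, 11.12)
  handle [[0.596, 0.041, 0.104]]
0.03 ([-0.8, 0.0, -0.4], [0.5333, 0.0496, 0.0861], 0.0919, 11.59)
  handle [[0.592, 0.044, 0.104]]
0.05 ([-0.0, -0.5, -0.3], [0.5134, 0.0508, 0.0862], 0.0917, 12.09)
  handle [[0.592, 0.042, 0.104]]
```

View pics/w23.png

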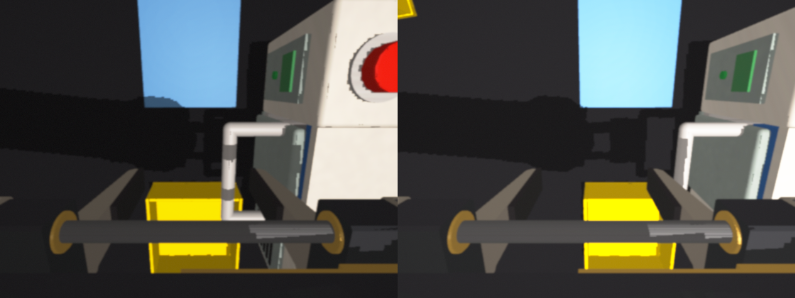

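```bash
python3 - <<'E'
from h import *
s,p,d=snap('wrist'); W=cloud('wrist',s,d)
q=(W-s['ee_pos'])@s['tcp_rot']
m=(abs(q[...,2])>.035)&(abs(q[...,2])<.075)&(abs(q[...,0])<.03)&(q[...,1]>-.08)
for sg in (1,-1):
    k=m&(sg*q[...,2]>0)&(q[...,1]<.03)
    # histogram of y along finger
    print(sg,k.sum(),np.percentile(q[k][:,1],[50,90,99,100]).round(4))
    for lo in np.arange(-.06,.03,.01):
        kk=k&(q[...,1]>=lo)&(q[...,1]<lo+.01)
        if kk.sum(): print(round(lo,3),kk.sum(),q[kk].min(0).round(3),q[kk].max(0).round(3))
E
```

```text
1 2663 [-0.0561 -0.0228 -0.0188 -0.0158]
-0.06 419 [-0.01  -0.06   0.045] [ 0.011 -0.05   0.061]
-0.05 324 [-0.01  -0.05   0.045] [ 0.011 -0.04   0.059]
-0.04 265 [-0.01  -0.04   0.045] [ 0.011 -0.03   0.058]
-0.03 427 [-0.03  -0.03   0.045] [ 0.011 -0.02   0.075]
-0.02 73 [-0.03  -0.02   0.072] [ 0.006 -0.016  0.074]
-1 2256 [-0.061  -0.036  -0.0277 -0.0261]
-0.06 408 [-0.01  -0.06  -0.061] [ 0.011 -0.05  -0.046]
-0.05 336 [-0.01 -0.05 -0.06] [ 0.012 -0.04  -0.046]
-0.04 266 [-0.01  -0.04  -0.059] [ 0.011 -0.03  -0.046]
-0.03 74 [-0.009 -0.03  -0.056] [ 0.011 -0.026 -0.046]
```

When open, the finger tips sit 27 mm behind the TCP, so they passed just over the bar. I'll go 24 mm deeper.

```bash
python3 - <<'E'
from h import *
h=hand0+.001*ex; Z=.062*ez
f=lambda: (np.round(env.sense()['wrist_force'],1).tolist(), round(env.sense()['t'],2))
env.movel(h-.081*ex+.13*ez,rate=.25);env.movel(h-.031*ex+.13*ez,rate=.25)
env.movel(h-.031*ex+Z); print(f())
if np.abs(env.sense()['wrist_force']).max()<6:
    env.movel(h-.08*ex+Z,rate=.08); print('40',f())
    env.movel(h-(.155+.04)*ex+Z,rate=.08); print('155',f())
    for k in range(5):
        if env.sense()['wrist_force']@ex>14: break
        env.movel(h-(.1565+.0015*k+.04)*ex+Z,rate=.03); print(k,f())
snap('side'); print([np.round(r['at'],3).tolist() for r in tip_of('side','handle')[:1]],hand0-.15*ex)
E
```

```text
([-0.3, -0.4, 0.4], 13.57)
40 ([3.1, -0.7, 2.3], 14.32)
155 ([5.2, -1.4, 3.9], 15.91)
0 ([4.2, -1.0, 4.0], 16.16)
1 ([4.3, -2.1, 3.9], 16.41)
2 ([4.7, -2.0, 3.4], 16.66)
3 ([4.6, -2.5, 3.6], 16.91)
4 ([4.9, -0.9, 4.1], 17.16)
[[0.434, 0.054, 0.104]] [0.44338237 0.05491495 0.        ]
```

```bash
python3 - <<'E'
from h import *
h=hand0+.001*ex; Z=.062*ez
f=lambda: (np.round(env.sense()['wrist_force'],1).tolist(), round(env.sense()['t'],2))
env.movel(h-.178*ex+Z,rate=.08); print(f())
env.movel(h-.178*ex+.2*ez,rate=.25); print(f())
for c in ('side','scene'):
    s,p,d=snap(c,c+'2.png')
    for n in ('handle','bore'): print(c,n,[np.round(r['at'],3).tolist() for r in tip_of(c,n)[:1]])
print(hand0-.15*ex,bore)
# go to rod
R=down(ry)
env.reach(rest+[-.0,0,.2],R); print(f())
s,p,d=snap('wrist','w4.png'); W=cloud('wrist',s,d); P=p.astype(int); r,g,b=P[...,0],P[...,1],P[...,2]
for n in ('rod','rest','rod_tip'): print(n,[np.round(q['at'],3).tolist() for q in tip_of('wrist',n)[:1]])
m=(g>r+40)&(g>b+30)&(W[...,2]>.045)&(W[...,2]<.06)&(np.linalg.norm(W[...,:2]-rest[:2],axis=-1)<.06)
print(m.sum(),np.median(W[m],0),cv2.minAreaRect((W[m][:,:2]*1000).astype(np.float32)))
E
```

```text
([-0.6, -1.3, -0.1], 17.72)
([-0.4, -0.6, -0.6], 18.42)
side handle [[0.444, 0.051, 0.102]]
side bore [[0.556, 0.046, 0.096]]
scene handle [[0.442, 0.054, 0.102]]
scene bore [[0.555, 0.05, 0.097]]
[0.44338237 0.05491495 0.        ] [0.55816787 0.04789437 0.095     ]
([0.1, -0.7, -0.2], 20.96)
rod [[0.42, -0.352, 0.04]]
rest [[0.426, -0.35, 0.043]]
rod_tip [[0.595, -0.371, 0.042]]
593 [ 0.41984928 -0.34978756  0.05320402] ((420.974609375, -350.2584228515625), (20.90437889099121, 50.172096252441406), 83.32066345214844)
```

View pics/w4.png

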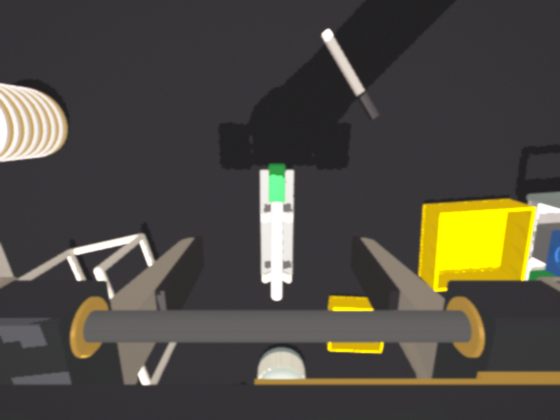

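The chassis is latched (handle x ≈ 0.443 from both cameras). In the wrist view the rod handle is green at (277,182) with its shaft on image column 277, so it lies parallel to the fingers. Grasping it now.

```bash
cat >> h.py <<'E'
ryaw=np.deg2rad(-7.0); rx=np.array([np.cos(ryaw),np.sin(ryaw),0]); ry=np.array([-np.sin(ryaw),np.cos(ryaw),0]); rest=np.array([.422,-.350,.042])
gp=rest-.018*ez
f=lambda: (np.round(env.sense()['wrist_force'],1).tolist(), round(env.sense()['t'],2))
E
python3 - <<'E'
from h import *
env.movel(gp+.06*ez,frame=down(ry),rate=.25); env.movel(gp,rate=.12); print(f())
effector.grasp(squeeze=45); print(f(),env.sense()['gripper_width'],env.sense()['ee_pos'])
env.movel(gp+.03*ez,rate=.1); print(f())
env.movel(gp+.2*ez,rate=.25)
env.reach(bore+ey*(.075+.175)+.10*ez,down(ex)); print(f())
s=env.sense(); print(s['ee_pos'],s['gripper_width'])
for c in ('side','scene','wrist'):
    snap(c,c+'3.png')
    for n in ('rod','rod_tip','bore'): print(c,n,[np.round(q['at'],3).tolist() for q in tip_of(c,n)[:1]])
E
```

```text
([0.1, -1.0, -0.2], 22.59)
([0.4, 0.1, 0.8], 23.68) 0.020401141223004373 [ 0.42197939 -0.3498397   0.02396731]
([0.8, -0.2, -1.0], 24.13)
([-0.2, -0.2, -0.4], 27.33)
[0.57389025 0.29621292 0.1950842 ] 0.02030527455643003
side rod [[0.58, 0.301, 0.214]]
side rod_tip [[0.564, 0.121, 0.214]]
side bore []
scene rod [[0.576, 0.295, 0.21]]
scene rod_tip [[0.568, 0.124, 0.207]]
scene bore [[0.552, 0.05, 0.096]]
wrist rod [[0.574, 0.299, 0.21]]
wrist rod_tip []
wrist bore []
```

```bash
python3 - <<'E'
from h import *
c=bore+ey*(.065+.175)-.002*ex; c[2]=.077
env.movel(c+.0*ez,rate=.2); print(f())
ims=[]
for cam in ('side','scene'):
    s,p,d=snap(cam); W=cloud(cam,s,d); P=p.astype(int); r,g,b=P[...,0],P[...,1],P[...,2]
    q=(W-bore)@np.stack([ex,ey,ez],1)
    k=(b>r+30)&(b>g+10)&(q[...,2]>-.02)&(q[...,2]<.06)&(abs(q[...,0])<.06)&(abs(q[...,1])<.07)
    print(cam,k.sum(),q[k].min(0).round(4) if k.sum() else '',q[k].max(0).round(4) if k.sum() else '')
    t=(abs(q[...,0])<.03)&(q[...,1]>.055)&(q[...,1]<.18)&(abs(q[...,2])<.03)
    for lo in (.06,.08,.11,.14):
        kk=t&(q[...,1]>lo)&(q[...,1]<lo+.025); print('  shaft',lo,kk.sum(),q[kk].mean(0).round(4),q[kk].max(0).round(4),q[kk].min(0).round(4))
    print([np.round(x['at'],3).tolist() for x in tip_of(cam,'rod_tip')[:1]])
    u,v=(270,120) if cam=='side' else (190,160)
    ims.append(cv2.resize(p[v:v+150,u:u+200,::-1],None,fx=2,fy=2,interpolation=2))
cv2.imwrite('pics/pre.png',np.hstack(ims))
E
```

```text
([-0.0, -1.1, -1.0], 28.68)
side 514 [-0.0599 -0.0456 -0.0197] [0.0304 0.0435 0.0333]<stdin>:12: RuntimeWarning: Mean of empty slice.
  ret = um.true_divide(
Traceback (most recent call last):
ValueError: zero-size array to reduction operation maximum which has no identity
```

```bash
python3 - <<'E'
from h import *
ims=[]
for cam in ('side','scene'):
    s,p,d=snap(cam); W=cloud(cam,s,d); P=p.astype(int); r,g,b=P[...,0],P[...,1],P[...,2]
    q=(W-bore)@np.stack([ex,ey,ez],1)
    k=(b>r+30)&(b>g+10)&(q[...,2]>0)&(q[...,2]<.06)&(abs(q[...,0])<.05)&(abs(q[...,1])<.07)
    if k.sum(): print(cam,k.sum(),np.percentile(q[k],[1,99],axis=0).round(4))
    for lo in (.06,.085,.11):
        kk=(abs(q[...,0])<.03)&(abs(q[...,2])<.03)&(q[...,1]>lo)&(q[...,1]<lo+.025)
        if kk.sum(): print('  shaft',lo,kk.sum(),q[kk].mean(0).round(4),q[kk].max(0).round(4),q[kk].min(0).round(4))
    print([((np.array(x['at'])-bore)@np.stack([ex,ey,ez],1)).round(4) for x in tip_of(cam,'rod_tip')[:1]])
    u,v=(270,120) if cam=='side' else (220,190)
    ims.append(cv2.resize(p[v:v+150,u:u+200,::-1],None,fx=2,fy=2,interpolation=2))
cv2.imwrite('pics/pre.png',np.hstack(ims))
E
```

```text
side 408 [[-0.0275 -0.0449  0.0009]
 [ 0.0295  0.0419  0.0322]]
  shaft 0.06 1 [-0.0032  0.0806  0.0078] [-0.0032  0.0806  0.0078] [-0.0032  0.0806  0.0078]
  shaft 0.085 18 [0.0006 0.0987 0.0049] [0.0089 0.1096 0.0087] [-0.0055  0.0865 -0.0013]
  shaft 0.11 22 [-0.0003  0.1218  0.006 ] [0.0077 0.1342 0.0103] [-0.0069  0.1104  0.0016]
[array([ 0.0008,  0.0651, -0.0033])]
scene 1058 [[-0.0282 -0.0416  0.0012]
 [ 0.0305  0.0415  0.0315]]
  shaft 0.06 60 [0.0025 0.076  0.0026] [0.0082 0.0848 0.0071] [-0.0087  0.0671 -0.0064]
  shaft 0.085 81 [0.0024 0.0975 0.0031] [0.0079 0.1099 0.0072] [-0.0068  0.0851 -0.0073]
  shaft 0.11 89 [0.0022 0.1223 0.0036] [0.0079 0.1348 0.0092] [-0.0078  0.1102 -0.0053]
[array([-0.0006,  0.0669, -0.0038])]
```

View pics/pre.png

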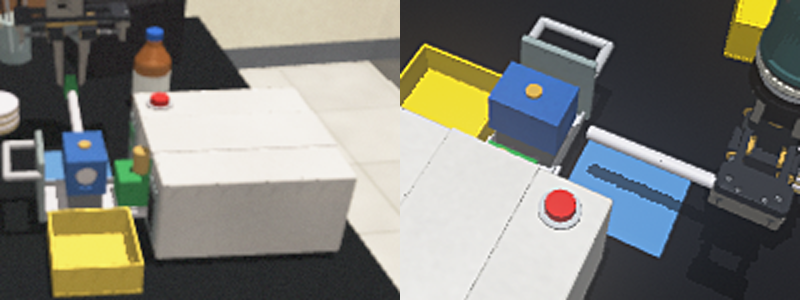

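Rod and bore line up to about 1 mm: the side view shows the cartridge end at (87,178), and the rod tip sits in front of the bore's +y end. Pushing now.

```bash
python3 - <<'E'
from h import *
for tip in (.03,-.01,-.052):
    c=bore+ey*(tip+.175)-.0015*ex; c[2]=.0775
    env.movel(c,rate=.08); print(tip,f())
env.pause(.2)
ims=[]
for cam in ('side','scene'):
    s,p,d=snap(cam); print(cam,[(np.round(x['at'],3).tolist(),round(x['score'],2)) for x in tip_of(cam,'cartridge')[:2]],[((np.array(x['at'])-bore)@np.stack([ex,ey,ez],1)).round(3) for x in tip_of(cam,'rod')[:1]])
    u,v=(270,120) if cam=='side' else (180,190)
    ims.append(cv2.resize(p[v:v+150,u:u+200,::-1],None,fx=2,fy=2,interpolation=2))
cv2.imwrite('pics/post.png',np.hstack(ims))
E
```

```text
0.03 ([0.6, 0.6, -1.4], 29.52)
-0.01 ([0.7, 4.9, -0.6], 30.17)
-0.052 ([0.6, -0.2, -1.1], 30.84)
side [([0.59, -0.09, 0.016], 0.53)] [array([0.005, 0.13 , 0.006])]
scene [([0.59, -0.093, 0.021], 0.49)] [array([ 0.001,  0.119, -0.004])]
```

View pics/post.png

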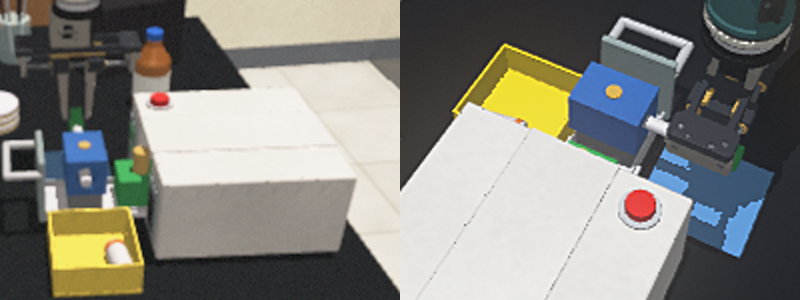

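The cartridge lies in the target pan (side crop at (118,250)). Next: retract and carry the rod back.

```bash
python3 - <<'E'
from h import *
c=bore+ey*(.08+.175)-.0015*ex; c[2]=.0775
env.movel(c,rate=.2); c[2]=.20; env.movel(c,rate=.25)
env.reach(gp+.2*ez,down(ry)); env.movel(gp+.06*ez,rate=.25); print(f(),env.sense()['ee_pos'],gp)
for cam in ('side','scene'):
    s,p,d=snap(cam); W=cloud(cam,s,d); P=p.astype(int); r,g,b=P[...,0],P[...,1],P[...,2]
    q=(W-rest)@np.stack([rx,ry,ez],1)
    for lo in (.035,.07,.11,.15):
        kk=(abs(q[...,1])<.03)&(q[...,2]>.03)&(q[...,2]<.09)&(q[...,0]>lo)&(q[...,0]<lo+.03)
        if kk.sum(): print('  shaft',lo,kk.sum(),q[kk].mean(0).round(4),np.percentile(q[kk],[2,98],axis=0).round(4).tolist())
    print(cam,[((np.array(x['at'])-rest)@np.stack([rx,ry,ez],1)).round(4) for n in ('rod','rod_tip') for x in tip_of(cam,n)[:1]])
E
```

```text
([0.5, -0.3, -0.8], 35.88) [ 0.42255246 -0.35084807  0.08493178] [ 0.422 -0.35   0.024]
  shaft 0.035 111 [ 0.0506 -0.0038  0.0648] [[0.0362, -0.0079, 0.0564], [0.065, 0.0034, 0.0696]]
  shaft 0.07 118 [ 0.0853 -0.0035  0.0641] [[0.0712, -0.0081, 0.0571], [0.0999, 0.0041, 0.0692]]
  shaft 0.11 114 [ 0.1244 -0.0033  0.0638] [[0.1102, -0.0078, 0.0576], [0.1389, 0.0055, 0.0675]]
  shaft 0.15 94 [ 0.1626 -0.0039  0.0623] [[0.1509, -0.0084, 0.0538], [0.1736, 0.0032, 0.0676]]
side [array([ 0.0042, -0.0006,  0.0633]), array([ 0.1742, -0.0033,  0.0577])]
  shaft 0.035 61 [0.0504 0.004  0.0656] [[0.0372, -0.0039, 0.0584], [0.0645, 0.0095, 0.0713]]
  shaft 0.07 65 [0.0847 0.0035 0.0646] [[0.0706, -0.0048, 0.0558], [0.0995, 0.0085, 0.0694]]
  shaft 0.11 68 [0.1249 0.0036 0.0637] [[0.1116, -0.0041, 0.0555], [0.1385, 0.0079, 0.0689]]
  shaft 0.15 72 [0.1643 0.0032 0.0625] [[0.151, -0.0044, 0.0528], [0.1759, 0.0083, 0.0682]]
scene [array([ 0.0019, -0.0036,  0.0569]), array([0.1762, 0.0007, 0.0572])]
```

```bash
python3 - <<'E'
from h import *
env.movel(gp+.015*ez,rate=.1); print(f()); env.movel(gp,rate=.04); print(f())
effector.release(); print(f(),env.sense()['gripper_width'])
env.movel(gp+.2*ez,rate=.2)
ims=[]
for cam in ('side','wrist'):
    s,p,d=snap(cam,cam+'5.png')
    for n in ('rod','rod_tip'): print(cam,n,[np.round(x['at'],3).tolist() for x in tip_of(cam,n)[:1]])
    if cam=='side': ims.append(cv2.resize(p[290:370,240:380,::-1],(560,320)))
    else: ims.append(cv2.resize(p[130:330,150:400,::-1],(400,320)))
print(f()); cv2.imwrite('pics/back.png',cv2.resize(np.hstack(ims),None,fx=.83,fy=.83))
effector.grasp(squeeze=20)
env.reach(button+.06*ez,down(ex)); print(f(),env.sense()['ee_pos'])
E
```

```text
([-0.2, -0.5, -0.5], 36.78)
([-0.3, 0.5, -0.2], 37.31)
([0.1, -0.4, 0.9], 38.43) 0.09162048188768128
side rod [[0.427, -0.347, 0.044]]
side rod_tip [[0.599, -0.371, 0.042]]
wrist rod [[0.42, -0.347, 0.041]]
wrist rod_tip [[0.595, -0.37, 0.043]]
([-1.1, 0.4, -0.9], 39.88)
([0.5, 1.2, 0.2], 43.21) [0.68795303 0.12662563 0.21428472]
```

View pics/back.png

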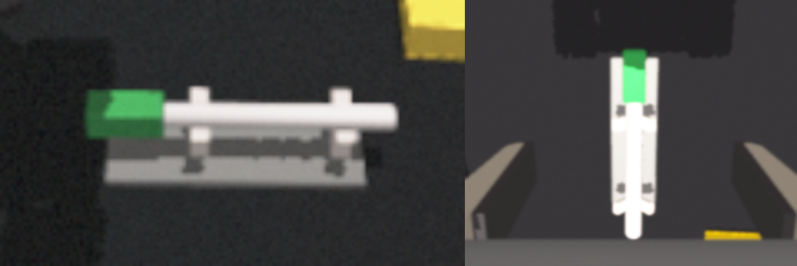

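The rod is back in both V rests, level and in its original place. Now the release.

```bash
python3 - <<'E'
from h import *
env.movel(button+.008*ez,rate=.15)
for dz in (0,-.004,-.0065,-.0085):
    env.movel(button+dz*ez,rate=.05); print(dz,f())
    if env.sense()['wrist_force'][2]>15: break
env.pause(.2); env.movel(button+.10*ez,rate=.2); env.pause(1.8)
for c in ('side','scene'):
    s,p,d=snap(c,c+'6.png')
    for n in ('handle','rod','rod_tip','dish_a2','cartridge'): print(c,n,[np.round(r['at'],3).tolist() for r in tip_of(c,n)[:1]])
print(hand0,f())
E
```

```text
0 ([-0.1, -0.1, 0.4], 44.02)
-0.004 ([-0.5, 0.5, -0.0], 44.27)
-0.0065 ([-0.0, 0.4, -0.3], 44.52)
-0.0085 ([-0.6, 0.3, 0.9], 44.77)
side handle [[0.444, 0.05, 0.101]]
side rod [[0.425, -0.348, 0.044]]
side rod_tip [[0.596, -0.374, 0.044]]
side dish_a2 [[0.438, 0.354, 0.03]]
side cartridge [[0.586, -0.092, 0.017]]
scene handle [[0.421, -0.353, 0.039]]
scene rod [[0.426, -0.354, 0.041]]
scene rod_tip [[0.596, -0.376, 0.041]]
scene dish_a2 [[0.439, 0.351, 0.028]]
scene cartridge [[0.591, -0.092, 0.024]]
[0.59310259 0.04575767 0.        ] ([0.6, -0.1, -0.0], 48.06)
```

View pics/side6.png

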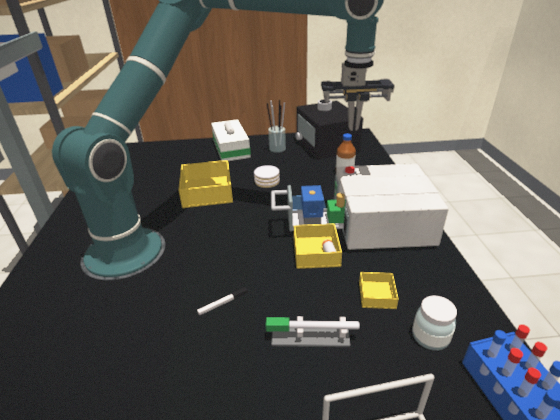

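No contact force, and the chassis is still latched. I'll check the finger closure and press deeper under force control.

```bash
python3 - <<'E'
from h import *
print(env.sense()['gripper_width'],f())
s,p,d=snap('scene'); W=cloud('scene',s,d); P=p.astype(int); r,g,b=P[...,0],P[...,1],P[...,2]
m=(r>g+80)&(r>b+80)&(W[...,2]>.135)&(W[...,2]<.17)&(W[...,0]>.6)&(W[...,0]<.8); print(m.sum(),W[m].mean(0),W[m].max(0),W[m].min(0))
s,p,d=snap('wrist'); W=cloud('wrist',s,d); q=(W-s['ee_pos'])@s['tcp_rot']
m=(abs(q[...,2])<.07)&(abs(q[...,0])<.02)&(q[...,1]>-.1)&(q[...,1]<.02); print(m.sum(),q[m].min(0),q[m].max(0))
if m.sum():
  for lo in (-.04,-.03,-.02,-.01,0.): 
    k=m&(q[...,1]>=lo)&(q[...,1]<lo+.01); print(lo,k.sum(), q[k].min(0).round(3) if k.sum() else '', q[k].max(0).round(3) if k.sum() else '')
E
```

```text
0.00046328119520630046 ([0.6, -0.1, -0.0], 48.06)
54 [0.69418662 0.13200173 0.15347655] [0.70301431 0.14218652 0.15673942] [0.67511665 0.12028073 0.14887203]
3274 [-0.01107919 -0.099389   -0.01729983] [ 0.0120708  -0.02583913  0.01661788]
-0.04 259 [-0.01  -0.04  -0.013] [-0.008 -0.03   0.013]
-0.03 67 [-0.01  -0.03  -0.011] [-0.008 -0.026  0.011]
-0.02 0  
-0.01 0  
0.0 0
```

```bash
python3 - <<'E'
from h import *
fz=lambda: np.mean([env.sense()['wrist_force'][2] for _ in range(3)])
z=.143; env.movel([*button[:2],z],rate=.2)
c=None
while z>.112:
    z-=.002; env.movel([*button[:2],z],rate=.05); F=fz(); print(round(z,4),round(F,1),end='; ')
    if F>12: break
    if c is None and F>1.8: c=z
    if c and z<c-.0085: break
print(c,f()); env.pause(.1)
env.movel(button+.08*ez,rate=.2); env.pause(1.5)
s,p,d=snap('side','side7.png'); print([np.round(r['at'],3).tolist() for r in tip_of('side','handle')[:1]],hand0,f())
E
```

```text
0.141 0.4; 0.139 -0.2; 0.137 0.0; 0.135 1.3; 0.133 -1.2; 0.131 -0.4; 0.129 0.7; 0.127 1.5; 0.125 2.0; 0.123 0.2; 0.121 3.4; 0.119 3.3; 0.117 8.5; 0.115 17.6; 0.12499999999999997 ([-7.3, 0.4, 17.6], 52.37)
[[0.594, 0.044, 0.104]] [0.59310259 0.04575767 0.        ] ([0.1, 0.3, 0.4], 54.81)
```

```bash
python3 - <<'E'
from h import *
W0=np.load('sideW.npy')
s,p,d=snap('side'); W=cloud('side',s,d)
for nm,A in (('before',W0),('now',W)):
    x,y,z=A[...,0],A[...,1],A[...,2]
    k=(z>.095)&(z<.125)&(x>.5)&(x<.615)&(abs(y-.04)<.09); m=(z>.03)&(z<.06)&(x>.38)&(x<.5)&(y>.29)&(y<.41)
    print(nm,'bar xmin',np.percentile(x[k],3).round(4),k.sum(),'dish',A[m].mean(0).round(4),m.sum())
for n in ('rod','rod_tip','dish_a0','cartridge','release_top'): print(n,[np.round(r['at'],3).tolist() for r in tip_of('side',n)[:1]])
workorder.finish_job(); print(f())
E
```

```text
before bar xmin 0.5871 125 dish [0.4408 0.341  0.043 ] 315
now bar xmin 0.5873 128 dish [0.4408 0.3411 0.0425] 322
rod []
rod_tip [[0.598, -0.376, 0.042]]
dish_a0 [[0.435, 0.356, 0.029]]
cartridge [[0.588, -0.09, 0.014]]
release_top [[0.689, 0.128, 0.151]]
the job is handed in; nothing more can be done
the job is handed in; nothing more can be done
```

View pics/side7.png

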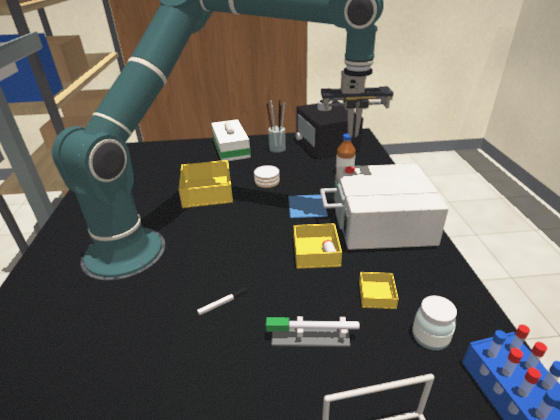

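The job is done and handed in at about 55 s of the 72 s. I pulled the chassis out until it latched, then pushed the cartridge through the bore into the 120 × 130 mm pan. The rod went back on its rests, and pressing the release sent the chassis home.

**Last checks, all from the camera and depth data:**
- **Chassis:** the handle bar is back within 0.2 mm of where it started.
- **Cartridge:** it lies in the pan at about (0.588, -0.090).
- **Rod:** it lies in both rests; the measured tip is within about 4 mm of its starting position. In the very last picture the network missed the rod body, but found its tip, and the rod shows in the last saved picture.
- **Dishes:** the side-camera depth shows no shift beyond 0.5 mm.
- **Robot:** the gripper was clear of everything, 8 cm above the button.

**What went wrong on the way:**
- **Pulling:** the first two tries passed over the handle bar, because the open finger tips sit about 27 mm behind the TCP. The third try, 24 mm lower, latched.
- **Release:** the first press stopped short of the button for the same kind of reason. I repeated it under force control, peaking at 17.6 N on the wrist.

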